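# Stop check of a sprung press plate

## Task

Check that the sprung plate of the round press stand runs down to its stop: pick up the wide-footed tamper by its handle, press it squarely and centrally down on the plate until the plate bottoms out, and hold it there for about a second. Then let the plate come back up and stand the tamper upright, well centred, on the rubber mat it came from.

Things in the scene. Friction and masses are not known exactly. Their poses are not given: they have to be found in the camera images.
- tamper: Steel tamper, 95 mm high, 0.25 kg: flat round foot 56 mm wide and 13 mm high, steel neck, upright black handle 28 mm in diameter from 43 to 90 mm up, with a 40 mm wide collar under it (38 to 42 mm up). Origin: centre of the foot's flat underside, z up along the handle. It stands on a rubber mat. A punch with the same handle but a foot only 26 mm wide stands on another mat; it is not needed.
- plate_rest (a point): Centre of the plate's top face at rest, 59 mm above the bench (this point does not move with the plate). The plate is a bare steel disc, 84 mm in diameter, 6 mm thick, on a stem and spring above a grey round housing 110 mm wide, fixed to the bench. z is up.
- plate (a joint): How far the plate is pressed down, m: 0 at rest (up), 0.016 at its stop. It stays level on its guide. The spring pushes back with 4 N at first, about 10.5 N at the stop, and raises the plate again when let go; the tamper's weight alone cannot bottom it.
- tamper_mat: Round black rubber mat, 110 mm in diameter and 4 mm thick, lying fixed on the bench, on which the tamper stands at the start. Origin: centre of its underside, z up. An identical mat carries the narrow punch.
There are look-alikes about, which are no part of the job. Leave any pink, turquoise or yellow look-alike of the tamper_mat alone.

How it is judged:
By the outcome, as a careful person would: the job done as asked, in the order asked, and still so for the second after the job is handed in, with the robot touching nothing.
It also fails if it takes over 56 s, if anything falls off the work surface, if the arm or the gripper's body presses on something with over 40 N, if the wrist force passes 120 N, or if a joint passes its speed limit or range.

## Robot

A 6-joint arm with a two-finger parallel gripper is mounted at the origin on a cart in front of the work surface, level with it; the furniture and walls round the work are solid. World frame = base frame: x ahead of the robot, y to its left, z up, the work surface at z = 0. Lengths are in m, angles in rad, forces in N, time in s.
With the tool pointing down it reaches from about 0.35 to 0.775 m from the base axis. Payload 7.3 kg.
Tool frame: the origin (TCP) lies at the very end of the fingers, on their centre line; the grasp point (between the pads) lies 19 mm behind it; z points along the fingers, y is the direction in which the jaws open and shut (so a half turn about z gives the same grasp; the last joint's range is limited). The gripper opens to 92 mm and grips with 3 to 60 N. Pads are 19 mm wide; open, the fingers measure 130 mm over their backs; the gripper's body (75 mm by 190 mm) begins 47 mm behind the grasp point.
Start: joints at [0.987, 0.342, 1.524, -0, 1.275, -0.146], TCP at [0.223, 0.476, 0.227] pointing down, gripper open.
Joint ranges: [-2.53, 2.53], [-0.77, 2.02], [0.04, 2.7], [-1, 4.14], [0.28, 2.66], [-3.11, 3.11]. Speed limits (rad/s): [2.57, 2.57, 3.14, 3.14, 3.14, 3.14].

## Interface

Orientations are given as [roll, pitch, yaw] about the fixed x, y, z axes, in that order (R = Rz(yaw) Ry(pitch) Rx(roll)).
In Python, from cell import robot gives the robot as it stands.
- The arm moves only by the tool apply_moves, never from a script. Its argument "plan" is a list of rows, each an object of numbers: "tx", "ty", "tz": the shift along the tool's x, y, z in m; "yaw": the turn about the tool's z in rad; "grip": the opening, from -1 (shut) to 1 (fully open), so that 0 is half open. In form: [{"tx": .., "ty": .., "tz": .., "yaw": .., "grip": ..}, ...]. A call has 1 to 8 rows; each row is the pose to reach, as a shift and turn from the pose commanded when the call began, along the tool's axes at that moment; what a row does not reach only later rows make up. A row lasts 1/8 s, in which the tool goes at most 62.5 mm and 10.7 degrees, less where a joint would pass 70% of its speed; a pose out of reach is approached as far as the arm can. A call with a gripper value outside its range is refused whole. The fingers move at their own pace and stop on an object; "force" is the grip in N (left out, the last holds). Time passes only in rows, so rows that repeat a pose let the fingers close. It gives the time, the measured TCP pose, the force and the opening at its end, in the units of the state.
- robot.observe(): the state, without advancing time (a new reading comes with each control period).
- robot.read_camera(name): name is "scene" or "top" or "wrist"; returns (picture, depth): 400x640x3 uint8, red, green, blue; 400x640 float32, m along the optical axis (not along the pixel's ray), 0 where there is no reading.
- robot.get_calibration(name): a dict with "camera_matrix" (3x3 intrinsics, pixels), "k1" (the pictures are not rectified: a ray, as slopes to the right and down, at radius r is drawn at 1 + k1 r^2 times it, then the intrinsics apply), "R" (3x3) and "t" (3): a world point X has camera coordinates R X + t. Camera axes: x right, y down, z forward; pixel columns grow to the right and rows downward; lengths in m; the calibration is good to about 2 mm. A picture is of the moment at which its call begins: read the wrist's pose just before it. get_calibration takes no time and is no camera call; for the wrist camera it gives the pose at the moment of the call.
- robot.hand_in(): hands the job in, once; it reports no verdict.
Trained networks look in the newest picture that a camera, given by its name, has taken for a name from the list of things; names that differ only in an ending like _2 or _b are one class to them, and where a whole thing is asked for, a point or a joint stands for the part that bears it (a point fixed in the world has none). Each returns a list of dicts, best first, with "confidence" (0 to 1); they miss things now and then, are a little off and sometimes report something else, mostly with a low value. They report only what shows in the picture. A call takes as long as a camera call. They do not tell look-alikes from the thing itself.
- robot.outline_of(label, camera): "region" (400x640 bool, what is visible of it) and "pixel" ([row, column] in pixels, amid what is visible of it).
- robot.tip_of(label, camera): "pixel" ([row, column] in pixels: a listed point, or the origin of a listed thing).
The state is a dict: "time": time; "qpos": joint angles; "qvel": joint speeds; "joint_efforts": joint torques, N m; "tool_pos": TCP position; "tool_rot": TCP orientation; "contact_force": force on the tool from outside, world axes, zero at the start; "torque": the same for the moment, N m; "opening": finger opening in m.
Only numpy, scipy, OpenCV 4.12 (cv2) and the standard library are available. Lean on these libraries where they do the work, as an engineer would, in place of code of your own. Each camera call takes 0.05 s, during which the arm holds its last target.

## Working session

There is one attempt and no reset: what is moved stays moved. The work goes in short steps, Python scripts to look and compute and a tool call to move; the robot and the scene stay as the last step left them, time stands still between calls to the robot, and variables do not carry over. Pictures are saved under pics/ and viewed, and the job is handed in when it is done.

Besides the shell and the picture viewer there is one more tool, called after "Call:" as name([rows], argument=value, ...), one row to a line, values as JSON. apply_moves: Moves the arm, as the interface text tells. Its arguments: {"type":"object","properties":{"plan":{"type":"array","items":{"type":"object","properties":{"tx":{"type":"number"},"ty":{"type":"number"},"tz":{"type":"number"},"yaw":{"type":"number"},"grip":{"type":"number"}}}},"force":{"type":"number"}},"required":["plan"]}

```bash
mkdir -p pics
cat > h.py <<'E'
import numpy as np, cv2
from cell import robot
def pix2w(cal,u,v,d):
    K=np.array(cal["camera_matrix"]);R=np.array(cal["R"]);t=np.array(cal["t"]);k=cal["k1"]
    x=(np.asarray(u,float)-K[0,2])/K[0,0]; y=(np.asarray(v,float)-K[1,2])/K[1,1]
    xd,yd=x.copy(),y.copy()
    for _ in range(20):
        s=1+k*(x*x+y*y); x=xd/s;y=yd/s
    P=np.stack([x*d,y*d,np.ones_like(x)*d],-1)
    return (P-t)@R
def w2pix(cal,X):
    K=np.array(cal["camera_matrix"]);R=np.array(cal["R"]);t=np.array(cal["t"]);k=cal["k1"]
    c=np.asarray(X)@R.T+t; x=c[...,0]/c[...,2];y=c[...,1]/c[...,2];s=1+k*(x*x+y*y)
    return np.stack([K[0,0]*x*s+K[0,2],K[1,1]*y*s+K[1,2]],-1)
def cloud(cal,D):
    v,u=np.mgrid[0:400,0:640]
    return pix2w(cal,u,v,D)
def save(n,p): cv2.imwrite(n,p[:,:,::-1])
E
python3 - <<'E'
from h import *
for c in ["scene","top"]:
    p,D=robot.read_camera(c); cal=robot.get_calibration(c); save(f"pics/{c}0.png",p)
    np.savez(f"{c}0.npz",p=p,D=D)
    print(c,np.round(cal["camera_matrix"],1).tolist(),cal["k1"],np.round(-np.array(cal["R"]).T@cal["t"],3))
    for l in ["tamper","tamper_mat","plate"]:
        for o in robot.outline_of(l,c): print(l,o["pixel"],round(o["confidence"],2),o["region"].sum())
    for l in ["tamper","tamper_mat","plate_rest"]:
        for o in robot.tip_of(l,c): print("tip",l,o["pixel"],round(o["confidence"],2))
s=robot.observe(); print({k:np.round(v,3).tolist() for k,v in s.items()})
E
```

```text
scene [[407.7, 0.0, 316.8], [0.0, 407.7, 193.0], [0.0, 0.0, 1.0]] -0.06967884935603937 [ 0.251 -0.484  0.797]
tamper [155.3, 209.4] 0.56 502
tamper_mat [179.2, 259.6] 0.97 967
tamper_mat [132.2, 250.5] 0.8 747
tamper_mat [130.9, 304.4] 0.79 742
tamper_mat [165.4, 209.3] 0.61 652
plate [212.1, 283.8] 0.67 890
tip tamper [162.6, 211.0] 0.81
tip tamper_mat [126.9, 304.5] 0.93
tip tamper_mat [164.0, 207.6] 0.88
tip tamper_mat [134.3, 251.1] 0.8
tip tamper_mat [182.3, 261.3] 0.62
tip plate_rest [211.4, 286.9] 0.58
top [[441.3, 0.0, 324.3], [0.0, 441.3, 197.4], [0.0, 0.0, 1.0]] -0.06457121418462863 [0.497 0.022 1.391]
tamper [237.0, 226.2] 0.52 251
tamper_mat [140.8, 245.6] 0.92 901
tamper_mat [184.6, 216.7] 0.82 984
tamper_mat [242.2, 232.8] 0.67 685
plate [215.6, 325.4] 0.73 607
tip tamper [235.3, 226.8] 0.67
tip tamper_mat [140.1, 245.0] 0.78
tip tamper_mat [209.9, 272.2] 0.75
tip tamper_mat [239.6, 225.9] 0.7
tip tamper_mat [186.8, 218.0] 0.58
tip plate_rest [221.2, 321.6] 0.58
{'time': 0.7, 'qpos': [0.987, 0.342, 1.524, -0.0, 1.275, -0.146], 'qvel': [-0.0, 0.0, -0.0, -0.0, -0.0, -0.001], 'joint_efforts': [-0.002, -43.102, -24.444, 0.072, 0.048, -0.0], 'tool_pos': [0.223, 0.476, 0.227], 'tool_rot': [3.141, 0.0, 2.704], 'contact_force': [-1.204, 0.261, -0.57], 'torque': [0.018, -0.052, -0.008], 'opening': 0.092}
```

View pics/scene0.png

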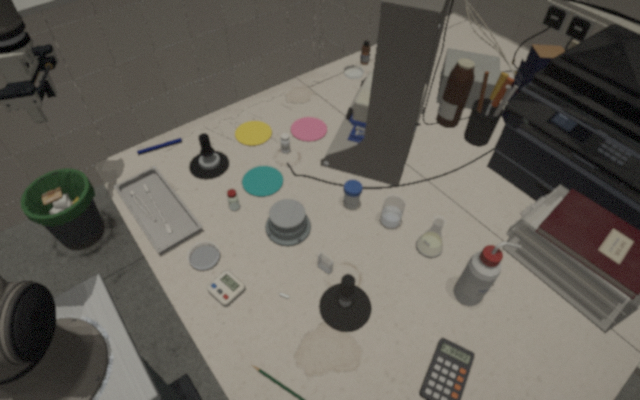

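View pics/top0.png

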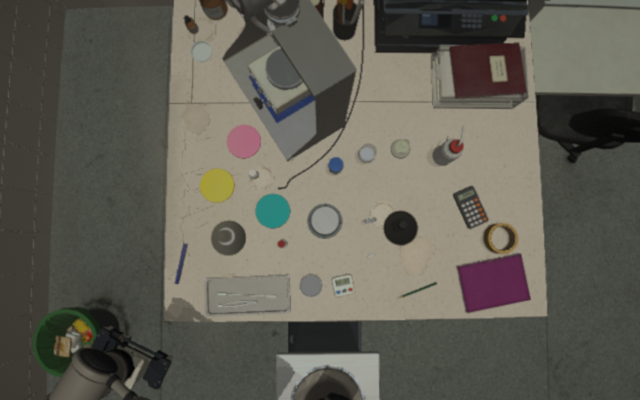

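Run:
```python
import cv2
a=cv2.imread("pics/scene0.png")[95:250,170:370]; cv2.imwrite("pics/scene0c.png",cv2.resize(a,None,fx=3.8,fy=3.8,interpolation=3))
a=cv2.imread("pics/top0.png")[110:270,180:380]; cv2.imwrite("pics/top0c.png",cv2.resize(a,None,fx=3.7,fy=3.7,interpolation=3))
```

```text
(no output)
```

View pics/scene0c.png

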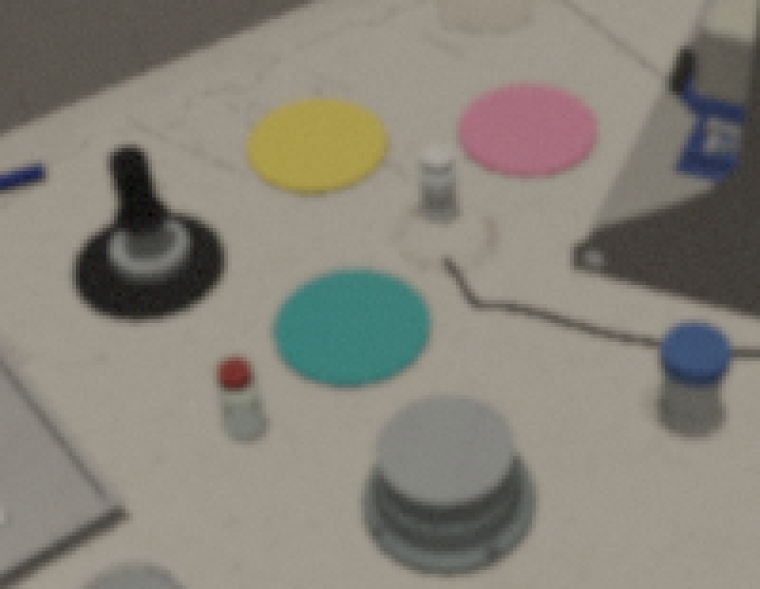

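View pics/top0c.png

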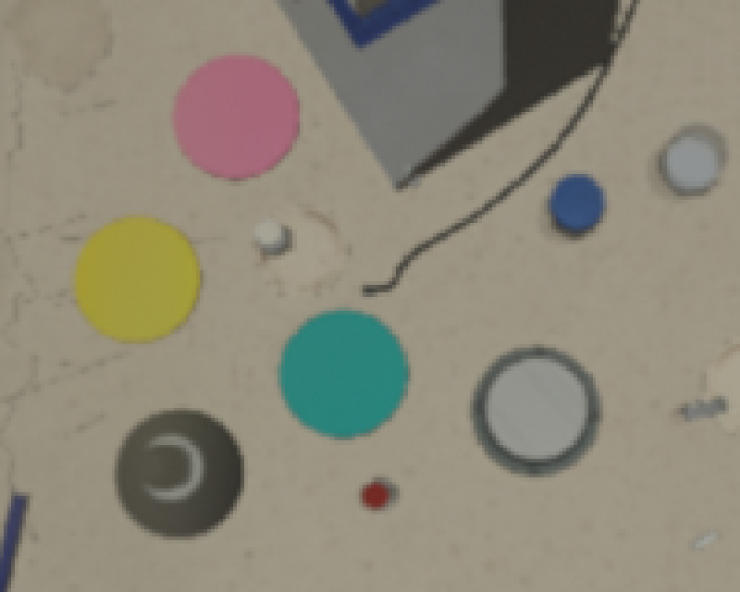

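Run:
```python
import cv2
a=cv2.imread("pics/scene0.png")[260:345,300:400]; cv2.imwrite("pics/scene0d.png",cv2.resize(a,None,fx=6,fy=6,interpolation=3))
from h import *
for c,pts in [("top",[(228,237),(325,220),(401,227),(272,210)]),("scene",[(208,145),(287,212),(347,285)])]:
    z=np.load(c+"0.npz");D=z["D"];cal=robot.get_calibration(c);C=cloud(cal,D)
    for u,v in pts: print(c,(u,v),np.round(C[v,u],3))
```

```text
top (228, 237) [0.511 0.299 0.05 ]
top (325, 220) [0.56  0.005 0.059]
top (401, 227) [ 0.536 -0.218  0.095]
top (272, 210) [0.595 0.17  0.008]
scene (208, 145) [0.519 0.301 0.073]
scene (287, 212) [0.562 0.006 0.058]
scene (347, 285) [ 0.535 -0.233  0.095]
```

Candidates for the tamper are the left handled tool at scene (208,158) / top (222,237), with a wide bright foot, and the right one at scene (346,290) / top (401,227). The mats that could be confused are the two black ones plus the yellow, pink and turquoise discs. I'll check the right tool close up.

View pics/scene0d.png

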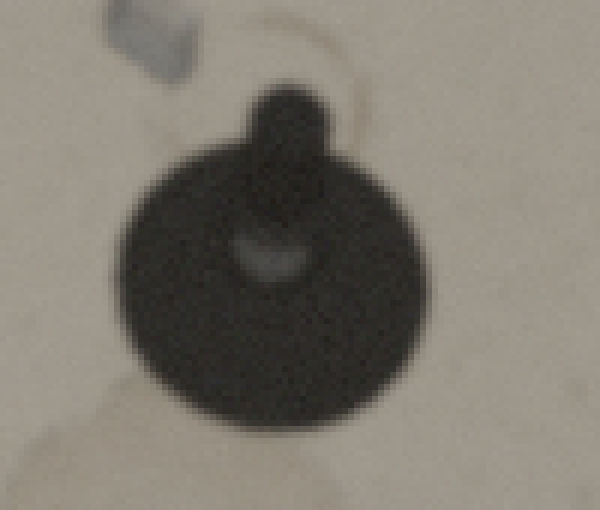

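Run:
```python
from h import *
for c in ["top","scene"]:
    z=np.load(c+"0.npz");D=z["D"];cal=robot.get_calibration(c);C=cloud(cal,D);p=z["p"]
    m=(D>0)
    def reg(x0,x1,y0,y1,z0,z1): return m&(C[...,0]>x0)&(C[...,0]<x1)&(C[...,1]>y0)&(C[...,1]<y1)&(C[...,2]>z0)&(C[...,2]<z1)
    r=reg(.49,.63,-.07,.08,.045,.075); q=C[r]
    print(c,"plate",r.sum(),np.round([q[:,:2].mean(0).tolist()+[np.median(q[:,2])]],4), (q[:,:2].max(0)+q[:,:2].min(0))/2,np.ptp(q,0))
    for z0,z1 in [(.08,.11),(.06,.08),(.044,.06),(.01,.03)]:
        r=reg(.42,.6,.22,.36,z0,z1);q=C[r]
        if r.sum(): print(c,"tamper",z0,r.sum(),np.round(q.mean(0),4),np.ptp(q,0))
    # mat black
    g=p.sum(-1)<200
    r=reg(.40,.62,.2,.38,-.01,.03);
    bench=reg(.3,.7,-.3,.4,-.02,.02); print("benchz",np.median(C[bench][:,2]))
    # mat contour
    reg2=np.zeros_like(g); 
    mask=(g&reg(.42,.62,.2,.4,-.02,.12)).astype(np.uint8)
    mask=cv2.morphologyEx(mask,cv2.MORPH_OPEN,np.ones((3,3)))
    cs,_=cv2.findContours(mask,0,1); k=max(cs,key=cv2.contourArea); print("mat contour",cv2.contourArea(k),cv2.fitEllipse(cv2.convexHull(k)))
```

```text
top plate 599 [[0.5601 0.0053 0.0585]] [0.56022735 0.00621518] [0.0787092  0.08188674 0.01590712]
top tamper 0.08 78 [0.5142 0.3119 0.0966] [0.02350734 0.02535633 0.02275998]
top tamper 0.06 11 [0.5138 0.3036 0.0697] [0.023789   0.00794102 0.01143119]
top tamper 0.044 41 [0.516  0.3066 0.0489] [0.03641661 0.02784208 0.01388944]
top tamper 0.01 127 [0.5146 0.304  0.0158] [0.12739454 0.12819711 0.0163179 ]
benchz 0.00027279661511731804
mat contour 224.5 ((236.08621215820312, 237.99984741210938), (16.138273239135742, 28.307485580444336), 3.519261598587036)
scene plate 854 [[0.5592 0.0037 0.0593]] [0.5599536 0.0052893] [0.08324233 0.08411172 0.01101732]
scene tamper 0.08 111 [0.5129 0.3073 0.0932] [0.02560684 0.0275405  0.02101221]
scene tamper 0.06 62 [0.512  0.3025 0.0703] [0.0260282  0.01938987 0.01937975]
scene tamper 0.044 94 [0.5122 0.3025 0.0493] [0.03829702 0.0332918  0.01584351]
scene tamper 0.01 209 [0.5123 0.3038 0.0165] [0.05525837 0.05170325 0.01900258]
benchz 0.0003673943688931655
mat contour 451.5 ((208.77427673339844, 164.74815368652344), (25.92539405822754, 38.73125457763672), 78.455078125)
```

The right tool at scene (346,290) shows only a tiny foot, so it is the punch. The left tool at scene (208,158) has the wide steel foot, so it is the tamper. Next I'll measure the tamper mat and the clearance along the path.

Run:
```python
from h import *
from scipy.optimize import least_squares
for c in ["top","scene"]:
    z=np.load(c+"0.npz");D=z["D"];cal=robot.get_calibration(c);C=cloud(cal,D);p=z["p"].astype(float).sum(-1)
    # circle edge fit: radial gradient of brightness on plane z=.004, radius .055
    def fit(c0,zz,rads,sign):
        best=None
        img=cv2.GaussianBlur(p.astype(np.float32),(0,0),0.7)
        a=np.linspace(0,2*np.pi,120,endpoint=False)
        ctr=np.array(c0)
        for it in range(6):
            rr=np.linspace(rads-.014,rads+.014,57); 
            X=np.stack([ctr[0]+rr[:,None]*np.cos(a),ctr[1]+rr[:,None]*np.sin(a),np.full((57,120),zz)],-1)
            uv=w2pix(cal,X).astype(np.float32)
            I=cv2.remap(img,uv[...,0],uv[...,1],cv2.INTER_LINEAR)
            g=np.gradient(I,axis=0)*sign; k=g[2:-2].argmax(0)+2; w=g[k,np.arange(120)]>0.35*np.median(g.max(0))
            e=np.stack([ctr[0]+rr[k]*np.cos(a),ctr[1]+rr[k]*np.sin(a)],-1)[w]
            s=least_squares(lambda q:np.hypot(e[:,0]-q[0],e[:,1]-q[1])-q[2],[*ctr,rads],loss='soft_l1',f_scale=.001).x
            ctr=s[:2]
        return np.round(s,4),w.sum()
    print(c,"mat",fit((.514,.306),.004,.055,1),"plate",fit((.56,.005),.059,.042,-1))
    print(c,"foot", fit((.514,.306),.017,.028,-1))
    H=C.copy(); r=(D>0)&(C[...,0]>.35)&(C[...,0]<.75)&(C[...,1]>-.25)&(C[...,1]<.45)&(C[...,2]>.06)
    print(c); 
    g={}
    for P in C[r]:
        k=(round(P[0]/.05)*50,round(P[1]/.05)*50); g[k]=max(g.get(k,0),P[2])
    print({k:round(float(v),2) for k,v in sorted(g.items())})
    for o in robot.tip_of("tamper",c)[:1]: print("tip",o["pixel"])
```

```text
top mat (array([0.5102, 0.3086, 0.0547]), np.int64(120)) plate (array([0.5602, 0.0061, 0.0409]), np.int64(120))
top foot (array([0.5154, 0.3142, 0.028 ]), np.int64(91))
top
{(500, 0): 0.06, (500, 150): 0.06, (500, 300): 0.1, (500, 350): 0.1, (550, -250): 0.1, (550, -200): 0.1, (550, -50): 0.06, (550, 0): 0.07, (550, 50): 0.07, (550, 300): 0.1, (600, -50): 0.06, (600, 0): 0.07, (600, 50): 0.06, (700, -50): 0.07, (700, 0): 0.07, (700, 250): 0.06, (750, -150): 0.07, (750, -100): 0.07, (750, -50): 0.07, (750, 0): 0.07}
tip [235.3, 226.8]
scene mat (array([0.5099, 0.3057, 0.0541]), np.int64(113)) plate (array([0.5651, 0.0164, 0.0518]), np.int64(88))
scene foot (array([0.5145, 0.3087, 0.0283]), np.int64(104))
scene
{(500, 0): 0.06, (500, 150): 0.06, (500, 300): 0.1, (550, -250): 0.1, (550, -200): 0.1, (550, -50): 0.06, (550, 0): 0.06, (550, 50): 0.06, (550, 300): 0.1, (600, -50): 0.06, (600, 0): 0.06, (600, 50): 0.06, (700, -50): 0.07, (700, 0): 0.07, (750, -150): 0.07, (750, -100): 0.07, (750, -50): 0.07, (750, 0): 0.07}
tip [162.6, 211.0]
```

Call:
apply_moves([
  {"tx": -0.055,"ty": -0.005},
  {"tx": -0.11,"ty": -0.01},
  {"tx": -0.165,"ty": -0.015},
  {"tx": -0.22,"ty": -0.02},
  {"tx": -0.275,"ty": -0.025},
  {"tx": -0.32,"ty": -0.029},
  {"tx": -0.335,"ty": -0.029},
  {"tx": -0.335,"ty": -0.029},
], force=30)

```text
schema error: expected keys tx, ty, tz, yaw, grip
```

```bash
cat > look.py <<'E'
from h import *
import sys
n=sys.argv[1]
s=robot.observe(); cal=robot.get_calibration("wrist"); p,D=robot.read_camera("wrist"); save(f"pics/{n}.png",p)
np.savez(n+".npz",p=p,D=D,**{k:np.array(v) for k,v in cal.items()})
print(s["time"],np.round(s["tool_pos"],4),np.round(s["tool_rot"],3),np.round(s["qvel"],3),np.round(s["contact_force"],2))
print("cam",np.round(-np.array(cal["R"]).T@cal["t"],3),"axis",np.round(np.array(cal["R"])[2],3))
E
python3 look.py w1
```

```text
0.8 [0.2226 0.4755 0.2267] [3.141 0.    2.704] [ 0.001 -0.    -0.001 -0.001 -0.     0.001] [0.12 0.51 0.3 ]
cam [0.157 0.506 0.384] axis [ 0.245 -0.114 -0.963]
```

Call:
apply_moves([
  {"tx": -0.055,"ty": -0.005,"tz": 0,"yaw": 0,"grip": 1},
  {"tx": -0.11,"ty": -0.01,"tz": 0,"yaw": 0,"grip": 1},
  {"tx": -0.165,"ty": -0.015,"tz": 0,"yaw": 0,"grip": 1},
  {"tx": -0.22,"ty": -0.02,"tz": 0,"yaw": 0,"grip": 1},
  {"tx": -0.275,"ty": -0.025,"tz": 0,"yaw": 0,"grip": 1},
  {"tx": -0.32,"ty": -0.029,"tz": 0,"yaw": 0,"grip": 1},
  {"tx": -0.335,"ty": -0.029,"tz": 0,"yaw": 0,"grip": 1},
  {"tx": -0.335,"ty": -0.029,"tz": 0,"yaw": 0,"grip": 1},
], force=30)

```text
time: 1.85
tool_pos: [0.5138, 0.307, 0.2263]
tool_rot: [-3.141, -0.001, 2.703]
contact_force: [-0.6, 0.4, -0.3]
opening: 0.0918
```

```bash
python3 look.py w1
```

```text
1.85 [0.5138 0.307  0.2263] [-3.141e+00 -1.000e-03  2.703e+00] [ 0.035 -0.018  0.025  0.008  0.     0.008] [-0.64  0.37 -0.28]
cam [0.449 0.338 0.384] axis [ 0.245 -0.114 -0.963]
```

View pics/w1.png

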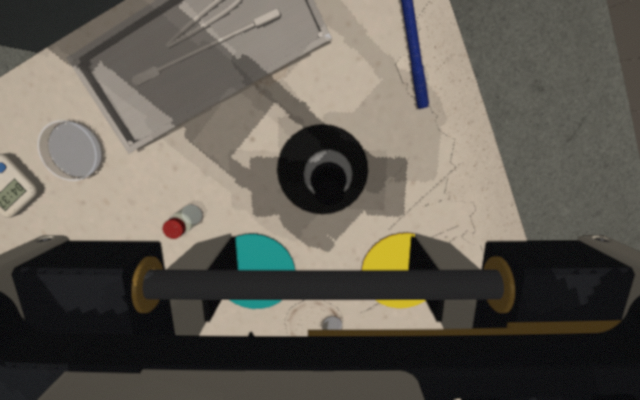

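The wrist picture shows the tamper at about (325,175) on its black mat (323,169). The foot is bright and wide, so the choice holds. Now I'll fit the circles.

```bash
cat > fitc.py <<'E'
from h import *
from scipy.optimize import least_squares
def fit(cal,p,c0,zz,rad,sign,span=.010,amask=None):
    img=cv2.GaussianBlur(p.astype(np.float32).sum(-1),(0,0),0.8); ctr=np.array(c0,float)
    a=np.linspace(0,2*np.pi,180,endpoint=False)
    if amask is not None: a=a[amask(a)]
    for it in range(8):
        rr=np.linspace(rad-span,rad+span,61)
        X=np.stack([ctr[0]+rr[:,None]*np.cos(a),ctr[1]+rr[:,None]*np.sin(a),np.full((61,len(a)),zz)],-1)
        uv=w2pix(cal,X).astype(np.float32)
        I=cv2.remap(img,uv[...,0],uv[...,1],cv2.INTER_LINEAR)
        g=np.gradient(I,axis=0)*sign; k=g[1:-1].argmax(0)+1; gm=g[k,np.arange(len(a))]; w=gm>0.4*np.percentile(gm,75)
        e=np.stack([ctr[0]+rr[k]*np.cos(a),ctr[1]+rr[k]*np.sin(a)],-1)[w]
        s=least_squares(lambda q:np.hypot(e[:,0]-q[0],e[:,1]-q[1])-rad,ctr,loss='soft_l1',f_scale=.0007).x
        r=np.hypot(e[:,0]-s[0],e[:,1]-s[1]); ctr=s
    return np.round(s,4),round(float(np.median(r)),4),round(float(np.std(r)),4),int(w.sum())
E
python3 - <<'E'
from fitc import *
z=np.load("w1.npz"); cal={k:z[k] for k in ["camera_matrix","R","t","k1"]}
p=z["p"];C=cloud(cal,z["D"])
print("mat",fit(cal,p,(.51,.307),.004,.055,1))
print("foot",fit(cal,p,(.514,.308),.017,.028,-1,.006))
print("top",fit(cal,p,(.514,.308),.099,.014,1,.005))
r=(abs(C[...,0]-.514)<.06)&(abs(C[...,1]-.307)<.06)
for a,b in [(.093,.105),(.01,.022),(.036,.05)]:
    q=C[r&(C[...,2]>a)&(C[...,2]<b)]; print(a,len(q),np.round(q.mean(0),4),np.round((q.max(0)+q.min(0))/2,4),np.ptp(q,0))
x,y,w,h=270,115,110,110
cv2.imwrite("pics/w1c.png",cv2.resize(p[y:y+h,x:x+w,::-1],None,fx=5,fy=5,interpolation=3))
E
```

```text
mat (array([0.5104, 0.3085]), 0.054, 0.0003, 180)
foot (array([0.5151, 0.3133]), 0.0281, 0.0004, 140)
top (array([0.5218, 0.31  ]), 0.0152, 0.002, 82)
0.093 679 [0.5148 0.3131 0.0977] [0.5155 0.3128 0.0968] [0.02707825 0.0270588  0.00748242]
0.01 714 [0.5056 0.3166 0.016 ] [0.515  0.3129 0.0144] [0.05351655 0.05518694 0.00843918]
0.036 359 [0.5077 0.3158 0.0458] [0.5136 0.3125 0.0463] [0.03509938 0.03908182 0.00722527]
```

View pics/w1c.png

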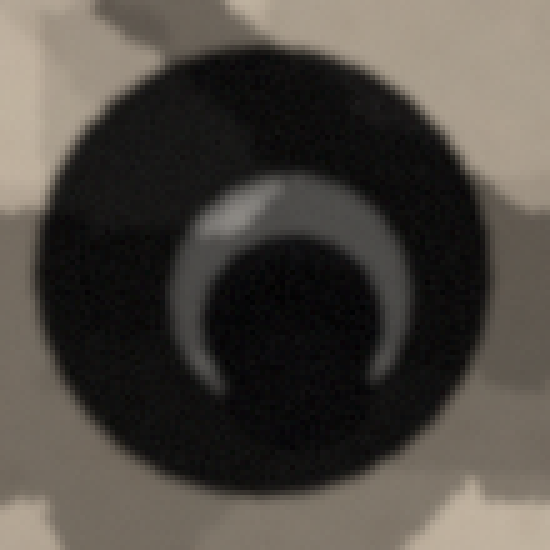

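Call:
apply_moves([
  {"tx": 0.0015,"ty": 0.006,"tz": 0.03,"yaw": 0,"grip": 1},
  {"tx": 0.0015,"ty": 0.006,"tz": 0.08,"yaw": 0,"grip": 1},
  {"tx": 0.0015,"ty": 0.006,"tz": 0.125,"yaw": 0,"grip": 1},
  {"tx": 0.0015,"ty": 0.006,"tz": 0.155,"yaw": 0,"grip": 1},
  {"tx": 0.0015,"ty": 0.006,"tz": 0.17,"yaw": 0,"grip": 1},
  {"tx": 0.0015,"ty": 0.006,"tz": 0.174,"yaw": 0,"grip": 1},
  {"tx": 0.0015,"ty": 0.006,"tz": 0.174,"yaw": 0,"grip": 1},
], force=30)

```text
time: 2.78
tool_pos: [0.5152, 0.3139, 0.0538]
tool_rot: [3.14, 0.001, 2.704]
contact_force: [0.7, 0.4, 1.1]
opening: 0.0919
```

```bash
python3 look.py w2
```

```text
2.775 [0.5152 0.3139 0.0538] [3.140e+00 1.000e-03 2.704e+00] [-0.006 -0.011 -0.009 -0.002  0.002 -0.   ] [0.71 0.45 1.1 ]
cam [0.45  0.345 0.211] axis [ 0.247 -0.113 -0.962]
```

View pics/w2.png

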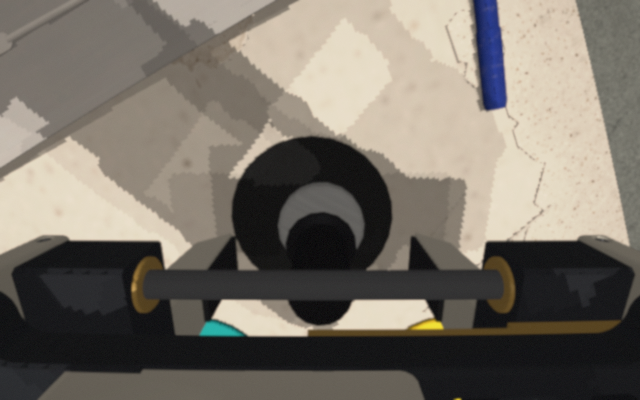

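The handle at (321,270) is midway between the fingers at columns 235 and 412, so I'll close.

Call:
apply_moves([
  {"tx": 0,"ty": 0,"tz": 0,"yaw": 0,"grip": -0.2},
  {"tx": 0,"ty": 0,"tz": 0,"yaw": 0,"grip": -0.45},
  {"tx": 0,"ty": 0,"tz": 0,"yaw": 0,"grip": -1},
  {"tx": 0,"ty": 0,"tz": 0,"yaw": 0,"grip": -1},
  {"tx": 0,"ty": 0,"tz": 0,"yaw": 0,"grip": -1},
  {"tx": 0,"ty": 0,"tz": 0,"yaw": 0,"grip": -1},
  {"tx": 0,"ty": 0,"tz": 0,"yaw": 0,"grip": -1},
], force=40)

```text
time: 3.7
tool_pos: [0.5148, 0.3132, 0.0527]
tool_rot: [-3.141, -0.0, 2.704]
contact_force: [-0.5, 0.7, -2.2]
opening: 0.0276
```

```bash
python3 look.py w3
python3 - <<'E'
from fitc import *
z=np.load("w3.npz"); cal={k:z[k] for k in ["camera_matrix","R","t","k1"]};p=z["p"]
am=lambda a:(np.cos(a-np.arctan2(.424,-.906))>0.2)
print("foot",fit(cal,p,(.515,.313),.017,.028,-1,.006,am)); print("mat",fit(cal,p,(.5105,.3085),.004,.055,1,.01,am))
z=np.load("w2.npz"); cal={k:z[k] for k in ["camera_matrix","R","t","k1"]};p=z["p"]
print("before: foot",fit(cal,p,(.515,.313),.017,.028,-1,.006,am)); print("mat",fit(cal,p,(.5105,.3085),.004,.055,1,.01,am))
E
```

```text
3.7 [0.5148 0.3132 0.0527] [-3.141 -0.     2.704] [-0.     0.002  0.008  0.003 -0.011  0.001] [-0.52  0.67 -2.16]
cam [0.45  0.344 0.21 ] axis [ 0.245 -0.114 -0.963]
foot (array([0.5136, 0.3141]), 0.0278, 0.0005, 78)
mat (array([0.5109, 0.3081]), 0.055, 0.0004, 78)
before: foot (array([0.5135, 0.314 ]), 0.0278, 0.0005, 78)
mat (array([0.511 , 0.3081]), 0.055, 0.0004, 78)
```

View pics/w3.png

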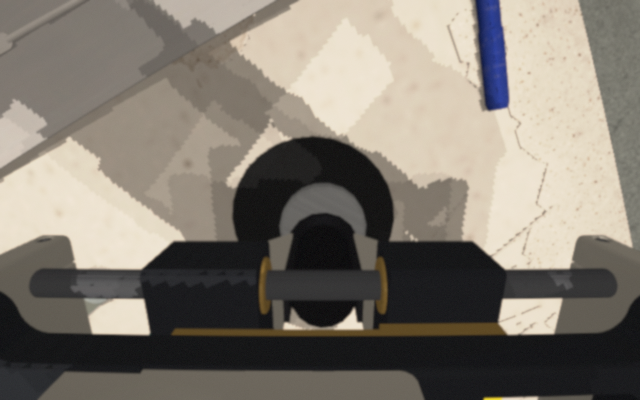

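Call:
apply_moves([
  {"tx": 0,"ty": 0,"tz": -0.01,"yaw": 0,"grip": -1},
  {"tx": 0,"ty": 0,"tz": -0.04,"yaw": 0,"grip": -1},
  {"tx": 0,"ty": 0,"tz": -0.085,"yaw": 0,"grip": -1},
  {"tx": -0.005,"ty": -0.01,"tz": -0.11,"yaw": 0,"grip": -1},
  {"tx": -0.02,"ty": -0.03,"tz": -0.12,"yaw": 0,"grip": -1},
  {"tx": -0.042,"ty": -0.065,"tz": -0.12,"yaw": 0,"grip": -1},
  {"tx": -0.07,"ty": -0.106,"tz": -0.12,"yaw": 0,"grip": -1},
  {"tx": -0.098,"ty": -0.148,"tz": -0.12,"yaw": 0,"grip": -1},
], force=40)

```text
time: 4.75
tool_pos: [0.5408, 0.1364, 0.1732]
tool_rot: [3.141, 0.0, 2.704]
contact_force: [0.6, -1.3, -1.6]
opening: 0.0274
```

Call:
apply_moves([
  {"tx": -0.026,"ty": -0.04,"tz": 0,"yaw": 0,"grip": -1},
  {"tx": -0.048,"ty": -0.075,"tz": 0,"yaw": 0,"grip": -1},
  {"tx": -0.065,"ty": -0.1,"tz": 0,"yaw": 0,"grip": -1},
  {"tx": -0.073,"ty": -0.112,"tz": 0,"yaw": 0,"grip": -1},
  {"tx": -0.073,"ty": -0.112,"tz": 0,"yaw": 0,"grip": -1},
  {"tx": -0.073,"ty": -0.112,"tz": 0,"yaw": 0,"grip": -1},
])

```text
time: 5.5
tool_pos: [0.5593, 0.0065, 0.1728]
tool_rot: [3.141, -0.0, 2.705]
contact_force: [0.1, -0.6, -2.7]
opening: 0.0272
```

```bash
python3 look.py w4
python3 - <<'E'
from h import *
p,D=robot.read_camera("scene"); save("pics/s4.png",p); np.savez("s4.npz",p=p,D=D)
cv2.imwrite("pics/s4c.png",cv2.resize(p[110:260,200:380,::-1],None,fx=4,fy=4,interpolation=3))
E
```

```text
5.5 [0.5593 0.0065 0.1728] [ 3.141 -0.     2.705] [ 0.006  0.    -0.001 -0.002 -0.002 -0.004] [ 0.07 -0.6  -2.65]
cam [0.494 0.037 0.33 ] axis [ 0.245 -0.113 -0.963]
```

View pics/w4.png

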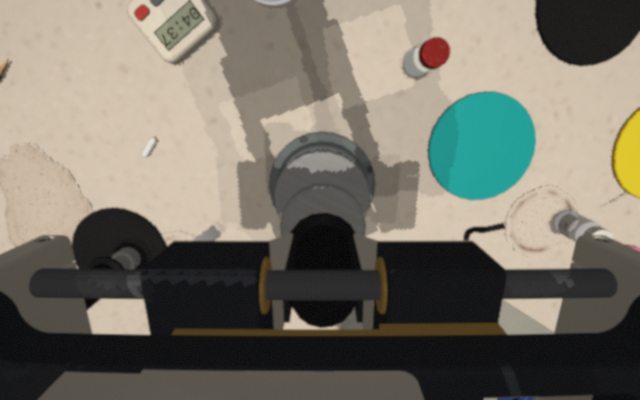

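View pics/s4c.png

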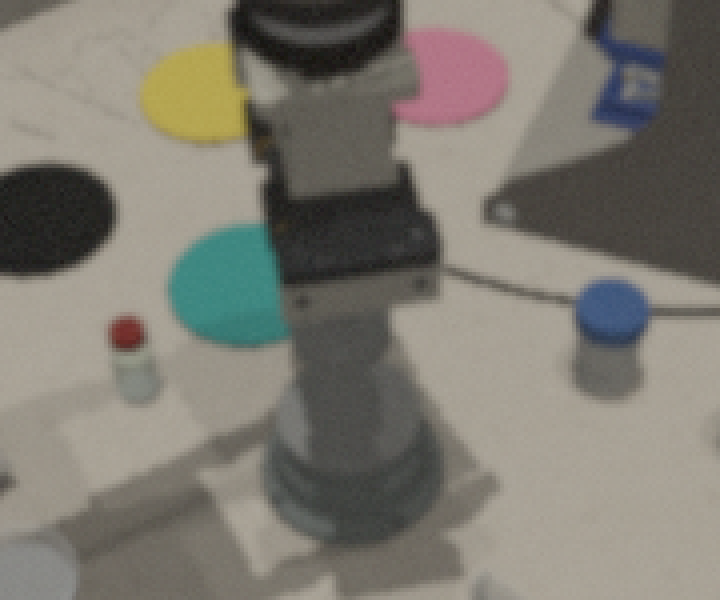

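Run:
```python
from fitc import *
z=np.load("w4.npz"); cal={k:z[k] for k in ["camera_matrix","R","t","k1"]};p=z["p"];C=cloud(cal,z["D"])
am=lambda a:(np.cos(a-np.arctan2(.424,-.906))>0.15)
r=(abs(C[...,0]-.56)<.08)&(abs(C[...,1]-.006)<.08)
ux=np.array([-.906,.424]);uy=np.array([.424,.906])
def circ(q,rad,c0):
    # outer points by angle
    a=np.arctan2(q[:,1]-c0[1],q[:,0]-c0[0]); d=np.hypot(q[:,0]-c0[0],q[:,1]-c0[1]); b=np.round(a/.1).astype(int)
    e=np.array([q[b==k][d[b==k].argmax(),:2] for k in np.unique(b) if d[b==k].max()>.7*rad])
    s=least_squares(lambda q:np.hypot(e[:,0]-q[0],e[:,1]-q[1])-rad,c0,loss='soft_l1',f_scale=.001).x
    return np.round(s,4),len(e),np.round(np.std(np.hypot(*(e-s).T)),4)
for a,b,rad in [(.052,.066,.042),(.122,.14,.028)]:
    q=C[r&(C[...,2]>a)&(C[...,2]<b)]; print(a,len(q),np.median(q[:,2]),circ(q,rad-.0005,(.56,.006)))
q=C[r&(C[...,2]<.05)&(C[...,2]>.01)]; print("housing z",np.round(np.histogram(q[:,2],8),3))
print("foot held",fit(cal,p,(.5593,.0065),.137-.002,.028,-1,.006,am), fit(cal,p,(.5593,.0065),.137-.002,.028,1,.006,am))
print("plate",fit(cal,p,(.56,.006),.059,.042,-1,.005,am),"housing", [fit(cal,p,(.56,.006),h,.055,-1,.006,am) for h in (.02,.025,.03,.035)],[fit(cal,p,(.56,.006),h,.055,1,.006,am) for h in (.02,.03)])
x,y=250,100
cv2.imwrite("pics/w4c.png",cv2.resize(p[110:260,250:400,::-1],None,fx=4,fy=4,interpolation=3))
for c in["top","scene"]:
    P,D=robot.read_camera(c); cl=robot.get_calibration(c); print(c,"mat",fit(cl,P,(.51,.308),.004,.055,1),"teal",fit(cl,P,(.595,.17),.004,.055,1))
    zz=np.load(c+"0.npz"); print("plate0",fit(cl,zz["p"],(.56,.0055),.059,.042,-1,.005),"foot0",fit(cl,zz["p"],(.515,.312),.017,.028,-1,.006))
```

```text
0.052 3181 0.058273743168997846 (array([0.561, 0.005]), 42, np.float64(0.0002))
0.122 2553 0.136222336860828 (array([0.5598, 0.0065]), 36, np.float64(0.0002))Traceback (most recent call last):
  File "<stdin>", line 14, in <module>
    return _wrapfunc(a, 'round', decimals=decimals, out=out)
    return _wrapit(obj, method, *args, **kwds)
    conv = _array_converter(obj)
ValueError: setting an array element with a sequence. The requested array has an inhomogeneous shape after 1 dimensions. The detected shape was (2,) + inhomogeneous part.
```

Run:
```python
from fitc import *
z=np.load("w4.npz"); cal={k:z[k] for k in ["camera_matrix","R","t","k1"]};p=z["p"];C=cloud(cal,z["D"])
am=lambda a:(np.cos(a-np.arctan2(.424,-.906))>0.15)
print("foot held",fit(cal,p,(.5593,.0065),.137-.002,.028,-1,.006,am), fit(cal,p,(.5593,.0065),.137-.002,.028,1,.006,am))
print("plate",fit(cal,p,(.56,.006),.059,.042,-1,.005,am))
for c in["top","scene"]:
    P,D=robot.read_camera(c); cl=robot.get_calibration(c); print(c,"mat",fit(cl,P,(.51,.308),.004,.055,1),"teal",fit(cl,P,(.595,.17),.001,.055,1))
    zz=np.load(c+"0.npz"); print("plate0",fit(cl,zz["p"],(.56,.0055),.059,.042,-1,.005),"foot0",fit(cl,zz["p"],(.515,.312),.017,.028,-1,.006))
```

```text
foot held (array([0.5604, 0.0064]), 0.028, 0.0015, 67) (array([0.5583, 0.0078]), 0.028, 0.0025, 73)
plate (array([0.5616, 0.0048]), 0.042, 0.0003, 52)
top mat (array([0.5101, 0.3086]), 0.0545, 0.0009, 180) teal (array([0.594 , 0.1698]), 0.0553, 0.0008, 158)
plate0 (array([0.5601, 0.0063]), 0.0407, 0.0008, 180) foot0 (array([0.5153, 0.3141]), 0.0279, 0.001, 133)
scene mat (array([0.51  , 0.3054]), 0.0536, 0.001, 180) teal (array([0.5939, 0.1686]), 0.0551, 0.0018, 109)
plate0 (array([0.5603, 0.0043]), 0.0419, 0.0009, 76) foot0 (array([0.5145, 0.309 ]), 0.0284, 0.0011, 135)
```

Call:
apply_moves([
  {"tx": -0.0017,"ty": -0.0009,"tz": 0.015,"yaw": 0,"grip": -1},
  {"tx": -0.0017,"ty": -0.0009,"tz": 0.035,"yaw": 0,"grip": -1},
  {"tx": -0.0017,"ty": -0.0009,"tz": 0.05,"yaw": 0,"grip": -1},
  {"tx": -0.0017,"ty": -0.0009,"tz": 0.058,"yaw": 0,"grip": -1},
  {"tx": -0.0017,"ty": -0.0009,"tz": 0.06,"yaw": 0,"grip": -1},
  {"tx": -0.0017,"ty": -0.0009,"tz": 0.06,"yaw": 0,"grip": -1},
], force=55)

```text
time: 6.45
tool_pos: [0.561, 0.0037, 0.113]
tool_rot: [3.141, 0.001, 2.704]
contact_force: [0.0, -0.1, -2.1]
opening: 0.0269
```

```bash
python3 look.py w5
python3 - <<'E'
from h import *
from scipy.optimize import least_squares
z=np.load("w5.npz"); cal={k:z[k] for k in ["camera_matrix","R","t","k1"]};C=cloud(cal,z["D"])
r=(abs(C[...,0]-.56)<.08)&(abs(C[...,1]-.006)<.08)
def circ(q,rad,c0):
    a=np.arctan2(q[:,1]-c0[1],q[:,0]-c0[0]); d=np.hypot(q[:,0]-c0[0],q[:,1]-c0[1]); b=np.round(a/.1).astype(int)
    e=np.array([q[b==k][d[b==k].argmax(),:2] for k in np.unique(b) if d[b==k].max()>.7*rad])
    s=least_squares(lambda q:np.hypot(e[:,0]-q[0],e[:,1]-q[1])-rad,c0,loss='soft_l1',f_scale=.001).x
    return np.round(s,4),len(e),np.round(np.std(np.hypot(*(e-s).T)),4)
for a,b,rad in [(.052,.0625,.042),(.068,.08,.028)]:
    q=C[r&(C[...,2]>a)&(C[...,2]<b)]; print(a,len(q),np.median(q[:,2]),circ(q,rad-.0005,(.56,.006)))
E
```

```text
6.45 [0.561  0.0037 0.113 ] [3.141e+00 1.000e-03 2.704e+00] [ 0.    -0.008 -0.004  0.001  0.001 -0.001] [ 0.04 -0.13 -2.05]
cam [0.496 0.035 0.27 ] axis [ 0.246 -0.114 -0.963]
0.052 4238 0.05825645459219632 (array([0.5609, 0.005 ]), 41, np.float64(0.0002))
0.068 2476 0.0765039297260747 (array([0.5615, 0.0037]), 39, np.float64(0.0002))
```

View pics/w5.png

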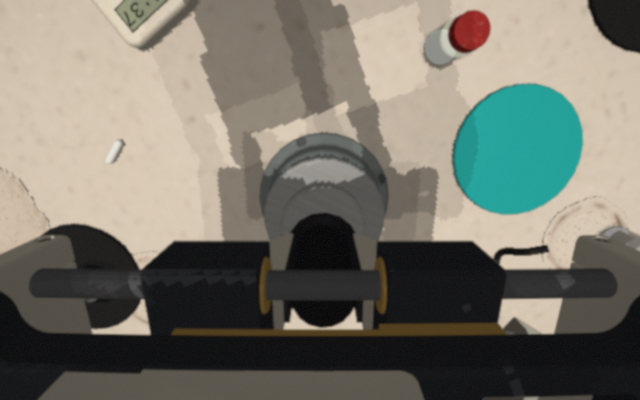

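Call:
apply_moves([
  {"tx": 0.0006,"ty": 0.0007,"tz": 0,"yaw": 0,"grip": -1},
  {"tx": 0.0006,"ty": 0.0007,"tz": 0.003,"yaw": 0,"grip": -1},
  {"tx": 0.0006,"ty": 0.0007,"tz": 0.006,"yaw": 0,"grip": -1},
  {"tx": 0.0006,"ty": 0.0007,"tz": 0.01,"yaw": 0,"grip": -1},
  {"tx": 0.0006,"ty": 0.0007,"tz": 0.014,"yaw": 0,"grip": -1},
  {"tx": 0.0006,"ty": 0.0007,"tz": 0.017,"yaw": 0,"grip": -1},
  {"tx": 0.0006,"ty": 0.0007,"tz": 0.017,"yaw": 0,"grip": -1},
])

```text
time: 7.38
tool_pos: [0.5606, 0.0047, 0.0959]
tool_rot: [3.141, 0.0, 2.704]
contact_force: [-1.5, -0.4, 5.9]
opening: 0.0271
```

Call:
apply_moves([
  {"tx": 0,"ty": 0,"tz": 0.0015,"yaw": 0,"grip": -1},
  {"tx": 0,"ty": 0,"tz": 0.003,"yaw": 0,"grip": -1},
  {"tx": 0,"ty": 0,"tz": 0.003,"yaw": 0,"grip": -1},
])

```text
time: 7.75
tool_pos: [0.5606, 0.0046, 0.0931]
tool_rot: [3.141, 0.001, 2.704]
contact_force: [-1.6, -0.3, 5.5]
opening: 0.0274
```

Call:
apply_moves([
  {"tx": 0,"ty": 0,"tz": 0.001,"yaw": 0,"grip": -1},
  {"tx": 0,"ty": 0,"tz": 0.002,"yaw": 0,"grip": -1},
  {"tx": 0,"ty": 0,"tz": 0.002,"yaw": 0,"grip": -1},
])

```text
time: 8.12
tool_pos: [0.5606, 0.0046, 0.0915]
tool_rot: [3.141, 0.001, 2.704]
contact_force: [-2.7, -0.4, 8.2]
opening: 0.0272
```

```bash
python3 look.py w6
python3 - <<'E'
from h import *
z=np.load("w6.npz"); cal={k:z[k] for k in ["camera_matrix","R","t","k1"]};C=cloud(cal,z["D"])
d=np.hypot(C[...,0]-.561,C[...,1]-.005)
q=C[(d<.041)&(d>.030)&(C[...,2]<.065)]; print(len(q),np.percentile(q[:,2],[5,25,50,75,95]))
E
```

```text
8.125 [0.5606 0.0046 0.0915] [3.141e+00 1.000e-03 2.704e+00] [-0.    -0.    -0.    -0.001 -0.002  0.002] [-2.74 -0.38  8.16]
cam [0.495 0.036 0.249] axis [ 0.246 -0.114 -0.962]
3327 [0.04120101 0.04184445 0.0422838  0.04271473 0.04333826]
```

Call:
apply_moves([
  {"tx": 0,"ty": 0,"tz": 0.0005,"yaw": 0,"grip": -1},
  {"tx": 0,"ty": 0,"tz": 0.001,"yaw": 0,"grip": -1},
  {"tx": 0,"ty": 0,"tz": 0.001,"yaw": 0,"grip": -1},
])

```text
time: 8.55
tool_pos: [0.5607, 0.0046, 0.0915]
tool_rot: [3.141, 0.001, 2.704]
contact_force: [-4.9, -0.3, 15.6]
opening: 0.027
```

The plate has bottomed: the height stayed put while the force rose from 8 to 16 N. I'll hold here.

Call:
apply_moves([
  {"tx": 0,"ty": 0,"tz": 0,"yaw": 0,"grip": -1},
  {"tx": 0,"ty": 0,"tz": 0,"yaw": 0,"grip": -1},
  {"tx": 0,"ty": 0,"tz": 0,"yaw": 0,"grip": -1},
  {"tx": 0,"ty": 0,"tz": 0,"yaw": 0,"grip": -1},
  {"tx": 0,"ty": 0,"tz": 0,"yaw": 0,"grip": -1},
  {"tx": 0,"ty": 0,"tz": 0,"yaw": 0,"grip": -1},
  {"tx": 0,"ty": 0,"tz": 0,"yaw": 0,"grip": -1},
  {"tx": 0,"ty": 0,"tz": 0,"yaw": 0,"grip": -1},
])

```text
time: 9.55
tool_pos: [0.5607, 0.0046, 0.0915]
tool_rot: [3.141, 0.001, 2.704]
contact_force: [-5.4, 0.3, 14.7]
opening: 0.0271
```

```bash
python3 look.py w7
python3 - <<'E'
from h import *
z=np.load("w7.npz"); cal={k:z[k] for k in ["camera_matrix","R","t","k1"]};C=cloud(cal,z["D"])
d=np.hypot(C[...,0]-.561,C[...,1]-.005)
q=C[(d<.041)&(d>.030)&(C[...,2]<.065)]; print(len(q),np.percentile(q[:,2],[5,25,50,75,95]))
E
```

```text
9.55 [0.5607 0.0046 0.0915] [3.141e+00 1.000e-03 2.704e+00] [-0.    -0.001 -0.001 -0.001 -0.    -0.001] [-5.41  0.29 14.73]
cam [0.495 0.036 0.249] axis [ 0.247 -0.114 -0.962]
3338 [0.04110403 0.04175533 0.04221251 0.04264668 0.04330537]
```

Call:
apply_moves([
  {"tx": 0,"ty": 0,"tz": 0,"yaw": 0,"grip": -1},
  {"tx": 0,"ty": 0,"tz": -0.003,"yaw": 0,"grip": -1},
  {"tx": 0,"ty": 0,"tz": -0.007,"yaw": 0,"grip": -1},
  {"tx": 0,"ty": 0,"tz": -0.012,"yaw": 0,"grip": -1},
  {"tx": 0,"ty": 0,"tz": -0.018,"yaw": 0,"grip": -1},
  {"tx": 0,"ty": 0,"tz": -0.028,"yaw": 0,"grip": -1},
  {"tx": 0,"ty": 0,"tz": -0.055,"yaw": 0,"grip": -1},
  {"tx": 0,"ty": 0,"tz": -0.082,"yaw": 0,"grip": -1},
])

```text
time: 10.6
tool_pos: [0.56, 0.0048, 0.1721]
tool_rot: [-3.141, -0.002, 2.704]
contact_force: [-0.8, 0.7, -3.0]
opening: 0.027
```

```bash
python3 look.py w8
python3 - <<'E'
from h import *
z=np.load("w8.npz"); cal={k:z[k] for k in ["camera_matrix","R","t","k1"]};C=cloud(cal,z["D"])
d=np.hypot(C[...,0]-.561,C[...,1]-.005)
q=C[(d<.041)&(d>.030)&(C[...,2]<.065)]; print(len(q),np.percentile(q[:,2],[5,25,50,75,95]))
E
```

```text
10.6 [0.56   0.0048 0.1721] [-3.141e+00 -2.000e-03  2.704e+00] [-0.    -0.228 -0.288 -0.001  0.505 -0.001] [-0.82  0.72 -2.96]
cam [0.495 0.036 0.329] axis [ 0.244 -0.114 -0.963]
2068 [0.033175   0.05775988 0.05827616 0.05872719 0.05941167]
```

View pics/w8.png

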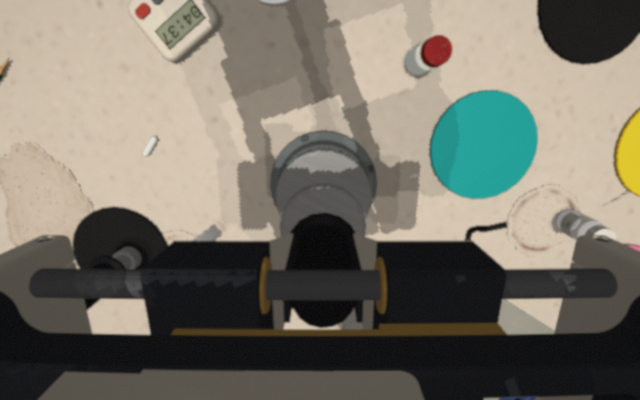

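The plate is back at 58 mm, the tamper is clear, and the hold lasted about 1.2 s. Next I'll return to the bare black mat.

Call:
apply_moves([
  {"tx": 0.012,"ty": 0.0175,"tz": 0,"yaw": 0,"grip": -1},
  {"tx": 0.038,"ty": 0.055,"tz": 0,"yaw": 0,"grip": -1},
  {"tx": 0.068,"ty": 0.099,"tz": 0,"yaw": 0,"grip": -1},
  {"tx": 0.098,"ty": 0.143,"tz": 0,"yaw": 0,"grip": -1},
  {"tx": 0.128,"ty": 0.186,"tz": 0,"yaw": 0,"grip": -1},
  {"tx": 0.154,"ty": 0.224,"tz": 0,"yaw": 0,"grip": -1},
  {"tx": 0.169,"ty": 0.246,"tz": 0,"yaw": 0,"grip": -1},
  {"tx": 0.1745,"ty": 0.254,"tz": 0,"yaw": 0,"grip": -1},
])

```text
time: 11.65
tool_pos: [0.5082, 0.3106, 0.1701]
tool_rot: [-3.14, -0.002, 2.707]
contact_force: [0.5, -0.7, -2.2]
opening: 0.0271
```

Call:
apply_moves([
  {"tx": 0,"ty": 0,"tz": 0.03,"yaw": 0,"grip": -1},
  {"tx": 0,"ty": 0,"tz": 0.06,"yaw": 0,"grip": -1},
  {"tx": 0,"ty": 0,"tz": 0.08,"yaw": 0,"grip": -1},
  {"tx": 0,"ty": 0,"tz": 0.09,"yaw": 0,"grip": -1},
  {"tx": 0,"ty": 0,"tz": 0.09,"yaw": 0,"grip": -1},
  {"tx": 0,"ty": 0,"tz": 0.09,"yaw": 0,"grip": -1},
])

```text
time: 12.4
tool_pos: [0.5106, 0.3088, 0.0826]
tool_rot: [3.14, 0.001, 2.704]
contact_force: [-0.9, -0.1, -2.9]
opening: 0.0268
```

```bash
cat > cmp.py <<'E'
from fitc import *
import sys
z=np.load(sys.argv[1]+".npz"); cal={k:z[k] for k in ["camera_matrix","R","t","k1"]};p=z["p"];C=cloud(cal,z["D"])
am=lambda a:(np.cos(a-np.arctan2(.424,-.906))>0.2)
print("mat",fit(cal,p,(.5105,.3085),.004,.055,1,.01,am))
lo,hi=float(sys.argv[2]),float(sys.argv[3])
c0=(.51,.3085); d=np.hypot(C[...,0]-c0[0],C[...,1]-c0[1]); q=C[(d<.04)&(C[...,2]>lo)&(C[...,2]<hi)]
a=np.arctan2(q[:,1]-c0[1],q[:,0]-c0[0]); d=np.hypot(q[:,0]-c0[0],q[:,1]-c0[1]); b=np.round(a/.1).astype(int)
e=np.array([q[b==k][d[b==k].argmax(),:2] for k in np.unique(b) if d[b==k].max()>.024])
s=least_squares(lambda q:np.hypot(e[:,0]-q[0],e[:,1]-q[1])-.0275,c0,loss='soft_l1',f_scale=.001).x
print("foot",np.round(s,4),len(e),np.median(q[:,2]))
E
python3 look.py w9; python3 cmp.py w9 .028 .06
```

```text
12.4 [0.5106 0.3088 0.0826] [3.140e+00 1.000e-03 2.704e+00] [ 0.001 -0.008 -0.003  0.001 -0.     0.001] [-0.94 -0.06 -2.88]
cam [0.445 0.34  0.24 ] axis [ 0.247 -0.114 -0.962]
mat (array([0.511, 0.308]), 0.055, 0.0004, 78)
foot [0.5112 0.3087] 37 0.046032950343873724
```

View pics/w9.png

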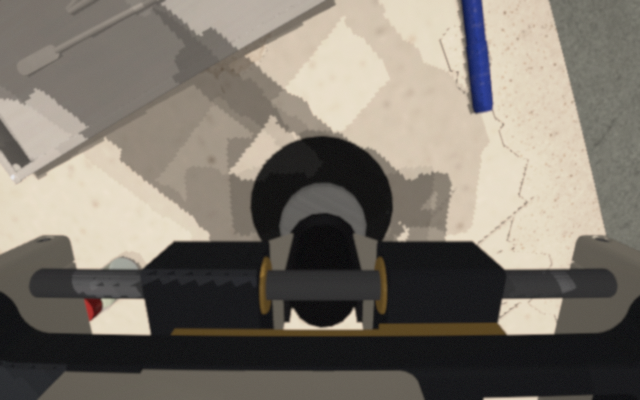

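Foot and mat centres agree within 1 mm, so I'll set it down.

Call:
apply_moves([
  {"tx": 0,"ty": -0.0004,"tz": 0.008,"yaw": 0,"grip": -1},
  {"tx": 0,"ty": -0.0004,"tz": 0.017,"yaw": 0,"grip": -1},
  {"tx": 0,"ty": -0.0004,"tz": 0.024,"yaw": 0,"grip": -1},
  {"tx": 0,"ty": -0.0004,"tz": 0.028,"yaw": 0,"grip": -1},
  {"tx": 0,"ty": -0.0004,"tz": 0.0295,"yaw": 0,"grip": -1},
  {"tx": 0,"ty": -0.0004,"tz": 0.0295,"yaw": 0,"grip": -1},
])

```text
time: 13.2
tool_pos: [0.51, 0.3084, 0.0527]
tool_rot: [3.141, 0.0, 2.704]
contact_force: [-2.4, -1.8, 0.8]
opening: 0.027
```

```bash
python3 look.py w10; python3 cmp.py w10 .01 .024
```

```text
13.2 [0.51   0.3084 0.0527] [3.141 0.    2.704] [ 0.002 -0.001  0.    -0.001 -0.002  0.   ] [-2.39 -1.82  0.83]
cam [0.445 0.339 0.21 ] axis [ 0.246 -0.114 -0.963]
mat (array([0.5109, 0.308 ]), 0.055, 0.0004, 78)
foot [0.5105 0.3082] 37 0.016116548785743777
```

Call:
apply_moves([
  {"tx": 0,"ty": 0,"tz": 0,"yaw": 0,"grip": -1},
  {"tx": 0,"ty": 0,"tz": 0,"yaw": 0,"grip": -0.35},
  {"tx": 0,"ty": 0,"tz": 0,"yaw": 0,"grip": -0.25},
  {"tx": 0,"ty": 0,"tz": 0,"yaw": 0,"grip": -0.1},
  {"tx": 0,"ty": 0,"tz": 0,"yaw": 0,"grip": 0.4},
  {"tx": 0,"ty": 0,"tz": 0,"yaw": 0,"grip": 0.8},
  {"tx": 0,"ty": 0,"tz": 0,"yaw": 0,"grip": 0.8},
  {"tx": 0,"ty": 0,"tz": 0,"yaw": 0,"grip": 0.8},
], force=8)

```text
time: 14.25
tool_pos: [0.5099, 0.3084, 0.0523]
tool_rot: [3.141, 0.0, 2.704]
contact_force: [-0.5, 0.3, 0.9]
opening: 0.077
```

Call:
apply_moves([
  {"tx": 0,"ty": 0,"tz": -0.015,"yaw": 0,"grip": 0.8},
  {"tx": 0,"ty": 0,"tz": -0.045,"yaw": 0,"grip": 0.8},
  {"tx": 0,"ty": 0,"tz": -0.085,"yaw": 0,"grip": 0.8},
  {"tx": 0,"ty": 0,"tz": -0.13,"yaw": 0,"grip": 0.8},
  {"tx": 0,"ty": 0,"tz": -0.16,"yaw": 0,"grip": 0.8},
  {"tx": 0,"ty": 0,"tz": -0.175,"yaw": 0,"grip": 0.8},
  {"tx": 0,"ty": 0,"tz": -0.175,"yaw": 0,"grip": 0.8},
])

```text
time: 15.12
tool_pos: [0.5101, 0.3085, 0.2282]
tool_rot: [3.14, 0.001, 2.704]
contact_force: [0.2, -0.0, -0.6]
opening: 0.0823
```

```bash
python3 look.py w11
python3 - <<'E'
from fitc import *
z=np.load("w11.npz"); cal={k:z[k] for k in ["camera_matrix","R","t","k1"]};p=z["p"];C=cloud(cal,z["D"])
print("mat",fit(cal,p,(.51,.3085),.004,.055,1),"foot",fit(cal,p,(.51,.308),.017,.028,-1,.006))
r=np.hypot(C[...,0]-.51,C[...,1]-.308)<.05
q=C[r&(C[...,2]>.093)&(C[...,2]<.105)]; print("top",np.round(q.mean(0),4))
p,D=robot.read_camera("scene"); save("pics/s11.png",p); C=cloud(robot.get_calibration("scene"),D)
d=np.hypot(C[...,0]-.56,C[...,1]-.005); print("plate z",np.median(C[d<.035][:,2]))
E
```

```text
15.125 [0.5101 0.3085 0.2282] [3.140e+00 1.000e-03 2.704e+00] [-0.002  0.031  0.043 -0.001 -0.017 -0.001] [ 0.2  -0.05 -0.62]
cam [0.445 0.339 0.385] axis [ 0.247 -0.113 -0.962]
mat (array([0.5104, 0.3086]), 0.054, 0.0004, 180) foot (array([0.5104, 0.309 ]), 0.028, 0.0004, 139)
top [0.5101 0.3087 0.0977]
plate z 0.059289953178958035
```

View pics/w11.png

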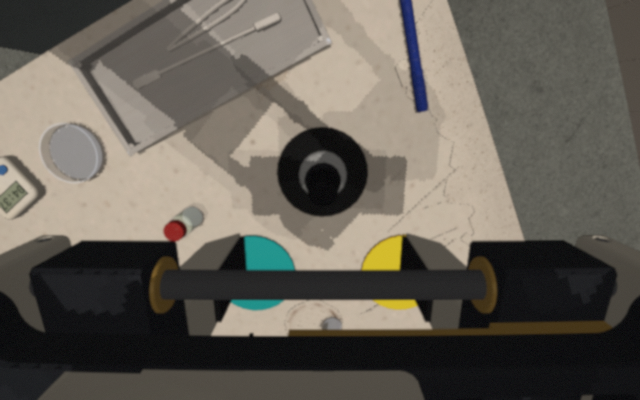

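View pics/s11.png

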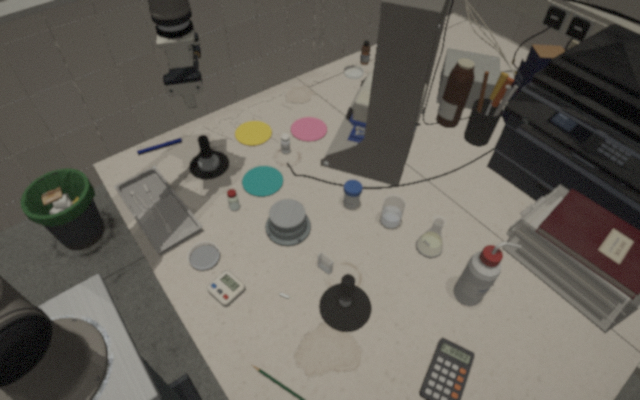

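The tamper stands upright at wrist (323,172), with foot and mat centres 0.4 mm apart. The plate is back up at scene (287,214), and nothing else has moved.

```bash
python3 -c "
from cell import robot
print(robot.hand_in())"
```

```text
the job is handed in; nothing more can be done
None
```

I pressed the plate to its stop with the wide-footed tamper and held it there. I then let it rise, stood the tamper back on its black mat, and handed the job in at about 15 s.

- **Press:** the foot was centred on the plate to about 1 mm. The tool stopped going down while the force on it, as read, rose from 8 to 16 N, so the plate was on its stop. The depth image read the plate about 16 mm below its rest height. I held it there for a bit over 1 s.
- **After release:** the plate is back at 59 mm.
- **Tamper:** it stands upright on its mat. The wrist camera puts the foot within about 0.5 mm of the mat centre, and the top of the handle is directly above the foot. The gripper is clear of it.
- **What disagreed:** the scene and top cameras differ by about 3 mm on where the mat is (y). I therefore centred everything using the wrist camera alone. During the press there was also a sideways force of about 5 N, but the tamper did not shift noticeably.

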